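Set the card frame up on the tea tray

ROBOT

A 7-joint arm with a two-finger parallel gripper is mounted at the origin on the work surface. World frame = base frame: x ahead of the robot, y to its left, z up, the work surface at z = 0. Lengths are in m, angles in rad, forces in N, time in s.
With the tool pointing down it reaches from about 0.4 to 0.85 m from the base axis. Payload 10.4 kg.
Tool frame: the origin (TCP) lies at the very end of the fingers, on their centre line; the grasp point (between the pads) lies 19 mm behind it; z points along the fingers, y is the direction in which the jaws open and shut (so a half turn about z gives the same grasp; the last joint's range is limited). The gripper opens to 87 mm and grips with 3 to 60 N. Pads are 19 mm wide; open, the fingers measure 117 mm over their backs; the gripper's body (75 mm by 190 mm) begins 51 mm behind the grasp point.
Start: joints at [-1.192, 0.332, -0.065, 1.46, 0.022, 1.35, -0.088], TCP at [0.244, 0.575, 0.223] pointing down, gripper open.
Joint ranges: [-2.6, 2.6], [-0.5, 2.12], [-1.47, 1.34], [0.16, 2.42], [-1.27, 4.41], [0.06, 2.06], [-2.6, 2.6]. Speed limits (rad/s): [2.22, 2.22, 2.79, 2.79, 3.14, 3.14, 3.14].

INTERFACE

Orientations are given as a unit quaternion [x, y, z, w].
In Python, from bench import r, eyes, job gives the robot as it stands. The module is installed in compiled form; this text tells all that it offers.
- The arm moves only by the tool play_rows, never from a script. Its argument "motion" is a list of rows, each a list of 7 numbers: the shift along the tool's x, y, z as a fraction of full scale, then the turn, a rotation vector about the tool's x, y, z as a fraction of full scale, then the opening in per cent of the stroke, from 0 (shut) to 100 (fully open). A call has 1 to 5 rows; each row is the pose to reach, as a shift and turn from the pose commanded when the call began, along the tool's axes at that moment; what a row does not reach only later rows make up. Full scale, the value 1, is 0.2 m for a shift and 90 degrees for a turn. A row lasts 1/8 s, in which the tool goes at most 62.5 mm and 10.7 degrees, less where a joint would pass 70% of its speed; a pose out of reach is approached as far as the arm can. A call with a number of a shift or a turn outside -1 to 1 is refused whole. A call with a gripper value outside its range is refused whole. The fingers move at their own pace and stop on an object; "squeeze" is the grip in N (left out, the last holds). Time passes only in rows, so rows that repeat a pose let the fingers close. It gives the time, the measured TCP pose, the force and the opening at its end, in the units of the state.
- r.read_state(): the state, without advancing time (a new reading comes with each control period).
- eyes.camera(name): name is "scene" or "side" or "wrist"; returns a dict with "image" (420x560x3 uint8, red, green, blue), "mtx" (3x3 intrinsics, pixels), "R" (3x3) and "t" (3): a world point X has camera coordinates R X + t. Camera axes: x right, y down, z forward; pixel columns grow to the right and rows downward; lengths in m; the calibration is good to about 2 mm. A picture is of the moment at which its call begins. There is no depth.
- job.close_job(): hands the job in, once; it reports no verdict.
Trained networks look in a picture, given as the dict that the camera call returned (one of the last four; its "shot" number tells which), for a name from the list of things; names that differ only in an ending like _2 or _b are one class to them, and where a whole thing is asked for, a point or a joint stands for the part that bears it (a point fixed in the world has none). Each returns a list of dicts, best first, with "p" (0 to 1); they miss things now and then, are a little off and sometimes report something else, mostly with a low value. They report only what shows in the picture. A call takes as long as a camera call.
- eyes.regions_of(picture, label): "region" (420x560 bool, what is visible of it) and "xy" ([column, row] in pixels, amid what is visible of it).
- eyes.landmark_of(picture, label): "xy" ([column, row] in pixels: a listed point, or the origin of a listed thing).
The state is a dict: "time": time; "joint_positions": joint angles; "joint_vel": joint speeds; "joint_torque": joint torques, N m; "ee_pos": TCP position; "eef_rot": TCP orientation; "ft_force": force on the tool from outside, world axes, zero at the start; "torque": the same for the moment, N m; "width": finger opening in m.
Only numpy, scipy, OpenCV 4.12 (cv2) and the standard library are available. Lean on these libraries where they do the work, as an engineer would, in place of code of your own. Each camera call takes 0.05 s, during which the arm holds its last target. There are 200 camera calls.

TASK

The framed picture has been left lying on its glass, its top end sticking out over the rim of the tea tray. Swing the strut on its back out as far as it goes, then tip the frame up so that it stands on the tray on its lower edge and the foot of its strut. It is glazed, so do not let it fall flat, and leave the tea things and the drawer as they are.

Things in the scene. Friction and masses are not known exactly. Their poses are not given: they have to be found in the camera images.
- frame: Easel-back frame, dark wood, 180 x 130 x 18 mm, 0.43 kg with strut. Origin: centre of its front (glass) face; x to its lower edge (at +90 mm), y along its width, z out of its back. Starts face down, top towards the robot, lower edge on the tray's floor, face propped on the tray's lip (slope about 6 degrees); the top overhangs the tray by some 37 mm, free below. Set up, it leans back 20 degrees.
- strut (a joint): Angle of the frame's strut (rad): 0 folded flat on the back, 0.70 fully out at the stop of its hinge. The hinge is stiff (0.5 N at the foot) and stays where it is left. The strut is a board 5 mm thick, 122 mm from hinge to foot, 33 mm wide at the hinge and 45 mm at the foot; as found it is a little open, its foot 25 to 45 mm above the frame's back.
- strut_hinge (a point): Hinge axis of the strut, at x = -35 mm, y = 0, z = 20.5 mm of the frame; the axis runs along the frame's y.
- strut_foot (a point): Middle of the strut's free end (its foot), in the middle of the board's thickness.
- frame_top (a point): Middle of the frame's top edge, halfway through its thickness.
- frame_bottom (a point): Middle of the frame's lower edge at the back (the edge it finally stands on).
- tray: Round steel tray with a brass lip, 420 mm across, fixed on a low folding wooden stand. Origin on the table under its centre, x away from the robot at yaw 0, z up; the tray's floor is 100 mm above the table, the lip 12 mm higher and 6 mm wide. Under the overhanging end of the frame the stand keeps 60 mm inside the rim.
- drawer_knob (a point): Knob of the small drawer under the tray, half open on the tray's -y side; its front is 50 mm high and its top lies 32 mm below the tray's floor.
- teapot: Empty steel teapot, body 124 mm across, 189 mm high, spout (tip 109 mm from the axis) towards its +y, handle towards its -y. Origin at the centre of its underside.
- glass_near: Tea glass, 68 mm across the rim, 92 mm high; origin at the centre of its underside.
- glass_far: Tea glass, the same; origin at the centre of its underside.
- saucer: Ceramic saucer, 96 mm across, 18 mm high, origin under its centre.
- sugar_hammer: Steel sugar hammer lying flat, 135 mm long, 20 mm high, handle along its x; origin under the middle of the handle.

How it is judged:
By the outcome, as a careful person would: the job done as asked, in the order asked, and still so for the second after the job is handed in, with the robot touching nothing.
It also fails if it takes over 64 s, if anything falls off the work surface, if the arm or the gripper's body presses on something with over 40 N, if the wrist force passes 120 N, or if a joint passes its speed limit or range.

## Working session

There is one attempt and no reset: what is moved stays moved. The work goes in short steps, Python scripts to look and compute and a tool call to move; the robot and the scene stay as the last step left them, time stands still between calls to the robot, and variables do not carry over. Pictures are saved under pics/ and viewed, about 8 in all and at most 12, crops included, and the job is handed in when it is done.

Besides the shell and the picture viewer there is one more tool, called after "Call:" as name(argument=value, ...) on one line, values as JSON. play_rows: Moves the arm, as the interface text tells. Shift numbers are shares of 0.2 m and turn numbers shares of 90 degrees, none past 1 either way. Its arguments: {"type":"object","properties":{"motion":{"type":"array","items":{"type":"array","items":{"type":"number"}}},"squeeze":{"type":"number"}},"required":["motion"]}

```bash
mkdir -p pics; cat > h.py <<'E'
import numpy as np, cv2
from bench import r, eyes, job
from scipy.spatial.transform import Rotation as Ro
def P(c): return c["mtx"]@np.c_[c["R"],c["t"]]
def tri(obs):
    A=[]
    for c,xy in obs:
        p=P(c); A+= [xy[0]*p[2]-p[0], xy[1]*p[2]-p[1]]
    X=np.linalg.svd(np.array([a/np.linalg.norm(a[:3]) for a in A]))[2][-1]; X=X[:3]/X[3]
    e=[np.round(np.linalg.norm(proj(c,X)-xy),1) for c,xy in obs]
    return X,e
def proj(c,X):
    q=P(c)@np.r_[X,1]; return q[:2]/q[2]
def onz(c,xy,z):
    d=c["R"].T@np.linalg.solve(c["mtx"],np.r_[xy,1]); o=-c["R"].T@c["t"]
    return o+d*(z-o[2])/d[2]
def save(n,im): cv2.imwrite(f"pics/{n}.png",im[:,:,::-1])
def st():
    s=r.read_state(); print("t",s["time"],"p",np.round(s["ee_pos"],4),"q",np.round(s["eef_rot"],4),"f",np.round(s["ft_force"],1),"w",round(s["width"],4),"j",np.round(s["joint_positions"],3)); return s
E
python3 - <<'E'
from h import *
st()
a=eyes.camera("scene");b=eyes.camera("side")
save("a1",np.vstack([a["image"]]));save("b1",b["image"])
for n in ["strut_hinge","strut_foot","frame_top","frame_bottom","frame","tray","drawer_knob","teapot","glass_near","glass_far","saucer","sugar_hammer"]:
    o=[(c,eyes.landmark_of(c,n)) for c in(a,b)]
    print(n,[[(np.round(d["xy"]),round(d["p"],2)) for d in l[:2]] for c,l in o])
    if all(l for c,l in o): 
        X,e=tri([(c,np.array(l[0]["xy"])) for c,l in o]);print("   ",np.round(X,4),e)
for c in(a,b): print(np.round(-c["R"].T@c["t"],3))
E
```

```text
t 0.0 p [0.2443 0.5749 0.2217] q [ 1.995e-01  9.799e-01 -7.000e-04 -1.000e-04] f [-0.2  0.5 -0.5] w 0.087 j [-1.192  0.333 -0.065  1.461  0.022  1.35  -0.088]
strut_hinge [[(array([270., 154.]), 0.66)], [(array([360., 161.]), 0.6)]]
    [ 0.4974 -0.1426  0.137 ] [np.float64(0.1), np.float64(0.1)]
strut_foot [[(array([239., 165.]), 0.9), (array([261., 169.]), 0.59)], [(array([312., 148.]), 0.96)]]
    [ 0.6024 -0.1238  0.1622] [np.float64(0.8), np.float64(0.7)]
frame_top [[(array([282., 143.]), 0.71)], [(array([388., 166.]), 0.88)]]
    [ 0.4362 -0.1637  0.1271] [np.float64(1.7), np.float64(1.7)]
frame_bottom [[(array([236., 183.]), 0.68), (array([291., 215.]), 0.27)], [(array([308., 162.]), 0.8)]]
    [ 0.612  -0.1284  0.1222] [np.float64(1.5), np.float64(1.4)]
frame [[(array([260., 167.]), 0.78)], [(array([346., 168.]), 0.88)]]
    [ 0.5272 -0.1433  0.1156] [np.float64(0.3), np.float64(0.3)]
tray [[], [(array([281., 210.]), 0.78)]]
drawer_knob [[], []]
teapot [[(array([236., 248.]), 0.63)], [(array([237., 195.]), 0.85), (array([278., 210.]), 0.55)]]
    [0.7334 0.0083 0.102 ] [np.float64(1.8), np.float64(1.5)]
glass_near [[(array([153., 203.]), 0.74)], [(array([262., 143.]), 0.77)]]
    [ 0.7527 -0.2247  0.1002] [np.float64(2.7), np.float64(2.2)]
glass_far [[(array([172., 220.]), 0.94)], [(array([244., 158.]), 0.76)]]
    [ 0.7687 -0.1363  0.1066] [np.float64(0.8), np.float64(0.7)]
saucer [[(array([185., 174.]), 0.75)], [(array([305., 144.]), 0.92)]]
    [ 0.6459 -0.2569  0.1019] [np.float64(0.4), np.float64(0.3)]
sugar_hammer [[(array([291., 217.]), 0.85)], [(array([300., 210.]), 0.78)]]
    [0.5952 0.0138 0.0964] [np.float64(0.3), np.float64(0.3)]
[1.179 0.56  0.681]
[0.456 0.649 0.584]
```

```bash
python3 - <<'E'
from h import *
a=cv2.imread("pics/a1.png");b=cv2.imread("pics/b1.png")
cv2.imwrite("pics/ab.png",np.hstack([cv2.resize(a[90:290,100:370],None,fx=1.48,fy=1.48),cv2.resize(b[90:290,170:440],None,fx=1.48,fy=1.48)]))
E
```

```text
(no output)
```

View pics/ab.png

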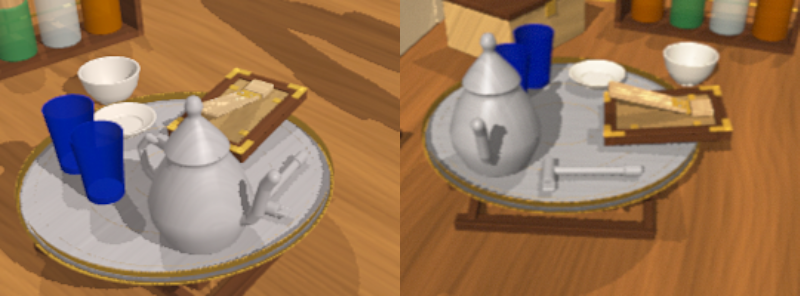

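View pics/a1.png

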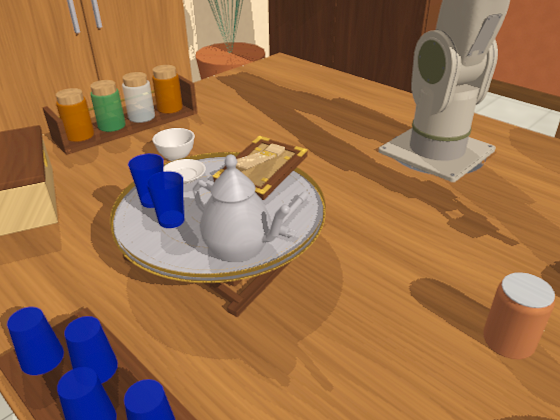

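The picture shows the frame lying near the robot-side rim with its strut slightly open (scene about 265,165). The teapot handle points towards the glasses and may be close to where the foot will land. I'll go overhead with the wrist camera.

Call:
play_rows(motion=[[-0.3, -0.27, -0.3, 0, 0, 0, 100], [-0.6, -0.54, -0.6, 0, 0, 0, 100], [-0.9, -0.8, -0.9, 0, 0, 0, 100], [-0.94, -0.86, -1, 0, 0, 0, 100], [-0.94, -0.86, -1, 0, 0, 0, 100]])

```text
time: 1.92
ee_pos: [0.3471, 0.3498, 0.4166]
eef_rot: [0.2, 0.98, 0.0, 0.0]
ft_force: [0.7, 0.5, 0.3]
width: 0.0872
```

Call:
play_rows(motion=[[-0.3, -0.27, 0, 0, 0, 0, 100], [-0.6, -0.54, 0, 0, 0, 0, 100], [-0.9, -0.8, 0, 0, 0, 0, 100], [-0.94, -0.86, 0, 0, 0, 0, 100], [-0.94, -0.86, 0, 0, 0, 0, 100]])

```text
time: 2.55
ee_pos: [0.4537, 0.1149, 0.4156]
eef_rot: [0.203, 0.979, 0.0, 0.001]
ft_force: [0.2, 0.7, 0.2]
width: 0.087
```

Call:
play_rows(motion=[[-0.3, -0.27, 0, 0, 0, -0.1, 100], [-0.6, -0.54, 0, 0, 0, -0.2, 100], [-0.9, -0.8, 0, 0, 0, -0.3, 100], [-0.94, -0.86, 0, 0, 0, -0.378, 100], [-0.94, -0.86, 0, 0, 0, -0.378, 100]])

```text
time: 3.18
ee_pos: [0.5587, -0.1139, 0.4149]
eef_rot: [-0.096, 0.995, -0.0, -0.0]
ft_force: [-0.3, 0.3, 0.7]
width: 0.0871
```

```bash
python3 - <<'E'
from h import *
st()
w=eyes.camera("wrist");save("w1",w["image"]);print(np.round(-w["R"].T@w["t"],3))
a=eyes.camera("scene");b=eyes.camera("side")
for n in ["strut_hinge","strut_foot","frame_top","frame_bottom","frame","tray","drawer_knob","teapot","glass_near","glass_far"]:
    o=[(c,eyes.landmark_of(c,n)) for c in(w,a,b)]
    o=[(c,np.array(l[0]["xy"])) for c,l in o if l and l[0]["p"]>.5]
    print(n,[np.round(x) for c,x in o])
    if len(o)>1: X,e=tri(o);print("   ",np.round(X,4),e)
E
```

```text
t 3.175 p [ 0.5587 -0.1139  0.4149] q [-9.640e-02  9.953e-01 -3.000e-04 -1.000e-04] f [-0.3  0.3  0.7] w 0.0871 j [-0.404  0.2    0.65   1.275 -0.121  1.706  1.983]
[ 0.475 -0.129  0.576]
strut_hinge [array([264., 113.]), array([272., 155.]), array([363., 161.])]
    [ 0.4882 -0.1495  0.1308] [np.float64(2.5), np.float64(2.3), np.float64(2.5)]
strut_foot [array([265., 204.]), array([237., 163.]), array([310., 153.])]
    [ 0.6046 -0.1266  0.1585] [np.float64(0.4), np.float64(3.0), np.float64(2.9)]
frame_top [array([260.,  68.]), array([280., 146.])]
    [ 0.4329 -0.1695  0.1203] [np.float64(2.2), np.float64(1.2)]
frame_bottom [array([262., 200.]), array([237., 184.]), array([307., 161.])]
    [ 0.6117 -0.1298  0.1219] [np.float64(1.9), np.float64(3.2), np.float64(2.4)]
frame [array([268., 135.]), array([259., 167.]), array([347., 167.])]
    [ 0.5229 -0.1437  0.1149] [np.float64(5.6), np.float64(2.1), np.float64(2.0)]
tray [array([276., 212.]), array([277., 212.])]
    [ 0.6725 -0.1017 -0.0081] [np.float64(2.0), np.float64(1.6)]
drawer_knob []
teapot [array([331., 276.]), array([236., 248.]), array([233., 198.])]
    [0.7344 0.0091 0.0963] [np.float64(2.6), np.float64(0.9), np.float64(2.5)]
glass_near [array([262., 112.]), array([154., 198.]), array([261., 143.])]
    [ 0.6642 -0.1846  0.1216] [np.float64(120.7), np.float64(47.0), np.float64(30.8)]
glass_far [array([242., 280.]), array([172., 221.]), array([244., 159.])]
    [ 0.7668 -0.1407  0.1009] [np.float64(1.6), np.float64(1.1), np.float64(1.6)]
```

View pics/w1.png

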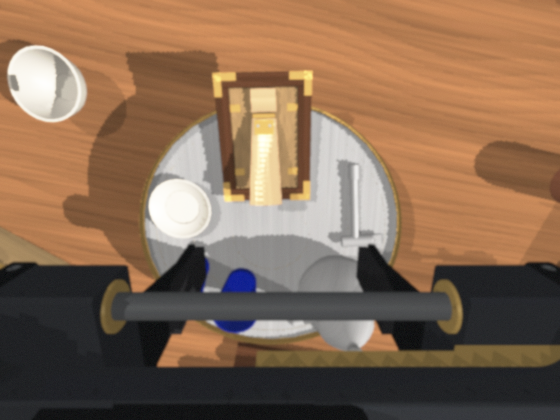

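The view from above shows the frame's back corners near (217,76), (310,75), (228,201) and (310,197). The strut foot is at (265,204), and no drawer sticks out past the rim on the left (-y) side.

```bash
cat >> h.py <<'E'
def rows(p,R,label=""):
    "shift (units .2 m) and turn (units 90deg) from present pose to TCP pose p,R"
    s=r.read_state(); R0=Ro.from_quat(s["eef_rot"]).as_matrix()
    d=R0.T@(np.array(p)-s["ee_pos"])/.2; w=Ro.from_matrix(R0.T@R).as_rotvec()/(np.pi/2)
    print(label,np.round(np.r_[d,w],3))
E
python3 - <<'E'
from h import *
from scipy.optimize import least_squares
w=eyes.camera("wrist")
uv=np.array([[215,73],[312,72],[226,203],[311,199]],float)
def T(v):
    x,y,yaw,s=v
    R=Ro.from_euler("z",yaw).as_matrix()@Ro.from_euler("y",s).as_matrix()
    o=np.array([x,y,0])-R@[.09,0,0]; o[2]=.1+.09*np.sin(s)
    return R,o
C=np.array([[-.09,-.065,.018],[-.09,.065,.018],[.09,-.065,.018],[.09,.065,.018]])
def f(v,k=1):
    R,o=T(v); return np.r_[np.concatenate([proj(w,R@c+o)-u for c,u in zip(C,uv)]),(v[3]-.105)*300]
for sw in (1,-1):
  C2=C.copy()
  s=least_squares(f,[.61,-.13,.2,.105]); print(np.round(s.x,4),np.round(s.fun,1)); break
R,o=T(s.x); np.savez("frame.npz",R=R,o=o)
g=lambda p:np.round(R@np.array(p)+o,4)
print("top",g([-.09,0,.009]),"hinge",g([-.035,0,.0205]),"bottom",g([.09,0,.018]), "tilt foot")
foot=np.array([.6046,-.1266,.1585]); print("foot in frame",R.T@(foot-o))
# foot with arc constraint from wrist ray
u=np.array(eyes.landmark_of(w,"strut_foot")[0]["xy"])
q=least_squares(lambda a:proj(w,R@[-.035+.122*np.cos(a[0]),a[1],.0205+.122*np.sin(a[0])]+o)-u,[.15,0]).x;print("angle",q)
for n in("glass_near","saucer","teapot","tray"): 
  l=eyes.regions_of(w,n); 
  if l: print(n,round(l[0]["p"],2),l[0]["xy"])
# tray rim from picture: points by hand
pts=np.array([[143,200],[399,215],[385,150],[165,140],[290,340]],float)
X=np.array([onz(w,p,.112)[:2] for p in pts]); A=np.c_[2*X,np.ones(len(X))]
c=np.linalg.lstsq(A,(X**2).sum(1),rcond=None)[0]; print("tray",c[:2],np.sqrt(c[2]+c[0]**2+c[1]**2))
print("wrist-view handle tip",onz(w,[297,322],.2))
E
```

```text
[ 0.6091 -0.1206  0.2138  0.1042] [-1.8  0.7  1.6 -0.7 -0.  -1.   0.2  1.2 -0.2]
top [ 0.4351 -0.1584  0.1277] hinge [ 0.4897 -0.1465  0.1334] bottom [ 0.611  -0.1202  0.1179] tilt foot
foot in frame [ 0.07823426 -0.00488471  0.05758844]
angle [ 0.14601086 -0.00422333]
glass_near 0.47 [260.4, 161.0]
saucer 0.6 [175.8, 207.1]
teapot 0.57 [333.6, 289.3]
tray 0.82 [279.7, 218.3]
tray [ 0.66280813 -0.10649855] 0.20823424668889795
wrist-view handle tip [ 0.75570834 -0.04953379  0.2       ]
```

```bash
cat >> h.py <<'E'
F=np.load("frame.npz"); FR,Fo=F["R"],F["o"]
yf=FR[:,1]
RD=np.c_[np.cross(yf,[0,0,-1]),yf,[0,0,-1]]
H=FR@[-.035,0,.0205]+Fo
def arc(p,R,th):
    M=Ro.from_rotvec(-yf*th).as_matrix(); return H+M@(p-H),M@R
E
python3 - <<'E'
from h import *
a=.28; p=FR@[-.035+.112*np.cos(a),-.003,.0205+.112*np.sin(a)]+Fo; p[2]-=.015
print(p); rows(p+[0,0,.12],RD); 
R0=RD
for t in(.12,.24,.36,.48): 
    q,Q=arc(p,RD,t); print(np.round(np.r_[RD.T@(q-p)/.2,Ro.from_matrix(RD.T@Q).as_rotvec()/(np.pi/2)],3))
E
```

```text
[ 0.59813723 -0.1260748   0.13797889]
 [-0.183 -0.107  0.785  0.     0.    -0.014]
[ 0.007 -0.    -0.066 -0.    -0.076 -0.   ]
[ 0.021 -0.    -0.13  -0.    -0.153 -0.   ]
[ 0.043  0.    -0.193  0.    -0.229 -0.   ]
[ 0.073  0.    -0.252 -0.    -0.306  0.   ]
```

Call:
play_rows(motion=[[-0.1, -0.06, 0.25, 0, 0, -0.014, 100], [-0.183, -0.107, 0.52, 0, 0, -0.014, 100], [-0.183, -0.107, 0.785, 0, 0, -0.014, 100], [-0.183, -0.107, 0.785, 0, 0, -0.014, 100]])

```text
time: 5.62
ee_pos: [0.5962, -0.1254, 0.2546]
eef_rot: [-0.107, 0.994, 0.001, -0.003]
ft_force: [-0.5, -0.3, 0.6]
width: 0.0869
```

Call:
play_rows(motion=[[0, 0, 0.2, 0, 0, 0, 100], [0, 0, 0.4, 0, 0, 0, 100], [0, 0, 0.6, 0, 0, 0, 100], [0, 0, 0.6, 0, 0, 0, 100]])

```text
time: 6.12
ee_pos: [0.5979, -0.1257, 0.1383]
eef_rot: [-0.107, 0.994, 0.0, -0.001]
ft_force: [-0.2, -0.2, 0.4]
width: 0.0869
```

```bash
python3 - <<'E'
from h import *
st()
a=eyes.camera("scene");b=eyes.camera("side")
save("g1",np.hstack([cv2.resize(a["image"][90:240,170:320],None,fx=2.6,fy=2.6),cv2.resize(b["image"][90:240,260:410],None,fx=2.6,fy=2.6)]))
E
```

```text
t 6.125 p [ 0.5979 -0.1257  0.1383] q [-1.070e-01  9.943e-01  3.000e-04 -9.000e-04] f [-0.2 -0.2  0.4] w 0.0869 j [-0.34   0.403  0.601  1.633 -0.242  1.183  2.102]
```

View pics/g1.png

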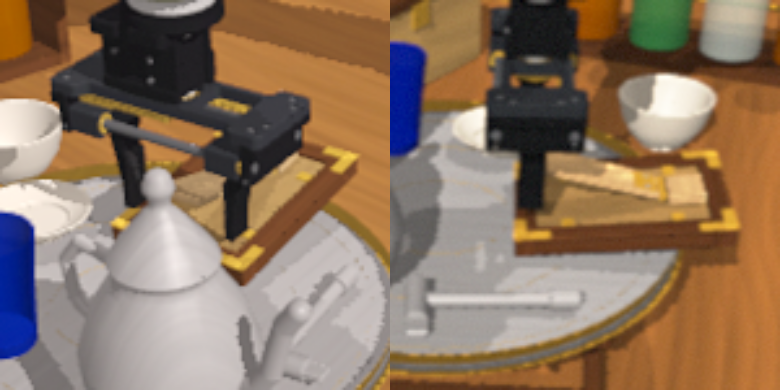

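The fingers straddle the strut near its foot, above the frame's back. Next I'll close lightly.

Call:
play_rows(motion=[[0, 0, 0, 0, 0, 0, 40], [0, 0, 0, 0, 0, 0, 40], [0, 0, 0, 0, 0, 0, 40], [0, 0, 0, 0, 0, 0, 40]], squeeze=5)

```text
time: 6.72
ee_pos: [0.5982, -0.1261, 0.1382]
eef_rot: [-0.107, 0.994, 0.0, 0.0]
ft_force: [-0.3, -0.0, 0.5]
width: 0.055
```

Call:
play_rows(motion=[[0, 0, 0, 0, 0, 0, 40], [0.007, 0, -0.066, 0, -0.076, 0, 40], [0.021, 0, -0.13, 0, -0.153, 0, 40], [0.021, 0, -0.13, 0, -0.153, 0, 40]])

```text
time: 7.22
ee_pos: [0.5931, -0.128, 0.1651]
eef_rot: [-0.105, 0.987, 0.013, 0.12]
ft_force: [-0.4, -1.3, 0.4]
width: 0.0442
```

```bash
python3 - <<'E'
from h import *
st()
a=eyes.camera("scene");b=eyes.camera("side")
save("g2",np.hstack([cv2.resize(a["image"][90:240,170:320],None,fx=2.6,fy=2.6),cv2.resize(b["image"][90:240,260:410],None,fx=2.6,fy=2.6)]))
for n in ["strut_foot","frame_bottom","frame_top"]:
  o=[(c,eyes.landmark_of(c,n)) for c in(a,b)]; o=[(c,np.array(l[0]["xy"])) for c,l in o if l]
  print(n,tri(o) if len(o)>1 else o and o[0][1])
E
```

```text
t 7.225 p [ 0.5931 -0.128   0.1651] q [-0.1048  0.9871  0.0133  0.1201] f [-0.4 -1.3  0.4] w 0.0442 j [-0.351  0.189  0.61   1.826 -0.262  0.955  2.151]
strut_foot (array([ 0.59502543, -0.12780501,  0.18750002]), [np.float64(2.1), np.float64(2.0)])
frame_bottom (array([ 0.61097158, -0.12881523,  0.11349521]), [np.float64(0.3), np.float64(0.3)])
frame_top (array([ 0.44083838, -0.15868752,  0.13146019]), [np.float64(2.8), np.float64(2.9)])
```

Call:
play_rows(motion=[[0.007, 0, -0.066, 0, -0.076, 0, 40], [0.014, 0, -0.1, 0, -0.115, 0, 40], [0.014, 0, -0.1, 0, -0.115, 0, 40]])

```text
time: 8.0
ee_pos: [0.5862, -0.1286, 0.1829]
eef_rot: [-0.104, 0.972, 0.023, 0.208]
ft_force: [-0.4, 0.3, -1.4]
width: 0.044
```

Call:
play_rows(motion=[[0.002, 0, -0.035, 0, -0.038, 0, 40], [0.005, 0, -0.055, 0, -0.06, 0, 40], [0.005, 0, -0.055, 0, -0.06, 0, 40]])

```text
time: 8.38
ee_pos: [0.5814, -0.1296, 0.1924]
eef_rot: [-0.103, 0.962, 0.027, 0.253]
ft_force: [-0.2, 0.6, -2.0]
width: 0.0443
```

```bash
python3 - <<'E'
from h import *
st()
a=eyes.camera("scene");b=eyes.camera("side")
save("g3",np.hstack([cv2.resize(a["image"][90:240,170:320],None,fx=2.6,fy=2.6),cv2.resize(b["image"][90:240,260:410],None,fx=2.6,fy=2.6)]))
for n in ["strut_foot","frame_bottom","frame_top"]:
  o=[(c,eyes.landmark_of(c,n)) for c in(a,b)]; o=[(c,np.array(l[0]["xy"])) for c,l in o if l]
  print(n,tri(o) if len(o)>1 else o and o[0][1])
for t in (.6,.65,.7): print(t,FR@[-.035+.122*np.cos(t),0,.0205+.122*np.sin(t)]+Fo)
E
```

```text
t 8.375 p [ 0.5814 -0.1296  0.1924] q [-0.1032  0.9616  0.0274  0.2529] f [-0.2  0.6 -2. ] w 0.0443 j [-0.333 -0.039  0.611  2.04  -0.336  0.703  2.278]
strut_foot (array([ 0.57350162, -0.13546699,  0.21264967]), [np.float64(0.0), np.float64(0.0)])
frame_bottom (array([ 0.61253929, -0.12671219,  0.13895797]), [np.float64(1.3), np.float64(1.2)])
frame_top (array([ 0.43612171, -0.16436835,  0.11729786]), [np.float64(1.9), np.float64(2.0)])
0.6 [ 0.59460512 -0.1237719   0.19143036]
0.65 [ 0.59163948 -0.12441591  0.19672116]
0.7 [ 0.58841915 -0.12511523  0.20185367]
```

View pics/g3.png

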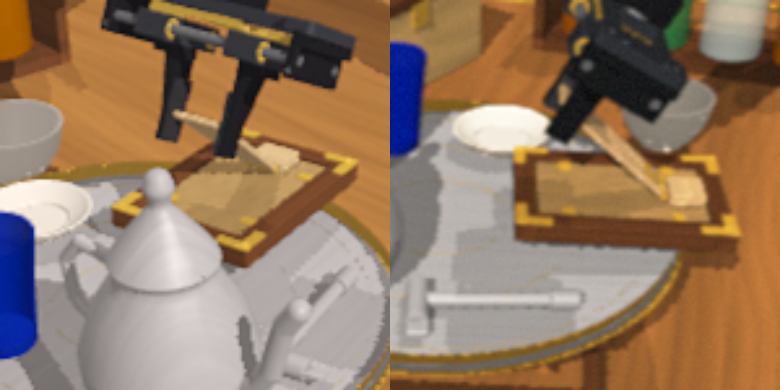

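The strut is against its stop: the pull rose to about 2 N and the lower edge lifted slightly. I'll back down gently until the frame rests again.

Call:
play_rows(motion=[[-0.001, 0, 0.02, 0, 0.022, 0, 40], [-0.002, 0, 0.04, 0, 0.045, 0, 40], [-0.003, 0, 0.055, 0, 0.06, 0, 40], [-0.003, 0, 0.055, 0, 0.06, 0, 40]])

```text
time: 9.28
ee_pos: [0.5878, -0.1282, 0.1829]
eef_rot: [-0.105, 0.972, 0.022, 0.207]
ft_force: [1.3, 0.4, -1.3]
width: 0.0441
```

```bash
cat >> h.py <<'E'
def look(names,cams=("scene","side")):
    cs=[eyes.camera(n) for n in cams]
    for n in names:
        o=[(c,eyes.landmark_of(c,n)) for c in cs]; o=[(c,np.array(l[0]["xy"])) for c,l in o if l and l[0]["p"]>.4]
        if len(o)>1: X,e=tri(o);print(n,np.round(X,4),e, "inF",np.round(FR.T@(X-Fo),4))
        else: print(n,o and o[0][1])
    return cs
E
python3 - <<'E'
from h import *
st(); look(["strut_foot","frame_bottom","frame_top"])
E
```

```text
t 9.275 p [ 0.5878 -0.1282  0.1829] q [-0.1048  0.9724  0.0221  0.2073] f [ 1.3  0.4 -1.3] w 0.0441 j [-0.341  0.041  0.606  1.964 -0.299  0.788  2.219]
strut_foot [ 0.6134 -0.0889  0.2102] [np.float64(10.8), np.float64(10.2)] inF [0.0894 0.0301 0.1107]
frame_bottom [ 0.6127 -0.1214  0.1278] [np.float64(0.6), np.float64(0.5)] inF [ 0.0904 -0.0015  0.028 ]
frame_top [0.6203 0.0538 0.2076] [np.float64(39.0), np.float64(38.6)] inF [0.1264 0.1681 0.112 ]
```

Call:
play_rows(motion=[[-0.001, 0, 0.015, 0, 0.018, 0, 40], [-0.001, 0, 0.03, 0, 0.035, 0, 40], [-0.002, 0, 0.04, 0, 0.045, 0, 40], [-0.002, 0, 0.04, 0, 0.045, 0, 40]])

```text
time: 10.18
ee_pos: [0.5912, -0.1277, 0.1759]
eef_rot: [-0.105, 0.979, 0.018, 0.173]
ft_force: [1.0, -0.3, -0.2]
width: 0.0439
```

```bash
python3 - <<'E'
from h import *
st(); look(["strut_foot","frame_bottom","frame_top"])
E
```

```text
t 10.175 p [ 0.5912 -0.1277  0.1759] q [-0.1053  0.9791  0.0184  0.1731] f [ 1.  -0.3 -0.2] w 0.0439 j [-0.347  0.1    0.607  1.908 -0.281  0.853  2.187]
strut_foot [ 0.5904 -0.1309  0.1977] [np.float64(0.5), np.float64(0.5)] inF [ 0.0594 -0.0061  0.0951]
frame_bottom [ 0.6192 -0.12    0.1195] [np.float64(1.2), np.float64(1.1)] inF [ 0.0979 -0.0015  0.0205]
frame_top [ 0.443  -0.1591  0.1256] [np.float64(3.2), np.float64(3.3)] inF [-0.0823 -0.0024  0.0078]
```

Call:
play_rows(motion=[[0, 0, 0, 0, 0, 0, 90], [0, 0, 0, 0, 0, 0, 90], [0, 0, -0.25, 0, 0, 0, 90], [0, 0, -0.5, 0, 0, 0, 90], [0, 0, -0.75, 0, 0.2, 0, 90]])

```text
time: 11.2
ee_pos: [0.5376, -0.1407, 0.3152]
eef_rot: [-0.104, 0.991, 0.011, 0.086]
ft_force: [1.4, -0.4, -0.0]
width: 0.0772
```

```bash
python3 - <<'E'
from h import *
st(); cs=look(["strut_hinge","strut_foot","frame_bottom","frame_top","frame","teapot"],("wrist","scene","side"))
b=cs[2]["image"][100:220,280:400]; w=cs[0]["image"]
im=np.hstack([cv2.resize(w,None,fx=.8,fy=.8),cv2.resize(b,(336,336),interpolation=cv2.INTER_CUBIC)]); save("s1",im)
E
```

```text
t 11.2 p [ 0.5376 -0.1407  0.3152] q [-0.1043  0.9908  0.0108  0.0856] f [ 1.4 -0.4 -0. ] w 0.0772 j [-0.374  0.003  0.605  1.66  -0.08   1.325  2.024]
strut_hinge [ 0.4923 -0.1476  0.1354] [np.float64(3.0), np.float64(1.8), np.float64(2.1)] inF [-0.033  -0.0016  0.0227]
strut_foot [ 0.5866 -0.1293  0.1984] [np.float64(1.3), np.float64(1.2), np.float64(1.5)] inF [ 0.056  -0.0037  0.0954]
frame_bottom [ 0.6135 -0.1237  0.1159] [np.float64(0.5), np.float64(0.5)] inF [ 0.0919 -0.004   0.0162]
frame_top [ 0.4589 -0.1957  0.1183] [np.float64(41.8), np.float64(24.5), np.float64(9.9)] inF [-0.0737 -0.0415  0.0013]
frame [ 0.5246 -0.1422  0.1082] [np.float64(4.1), np.float64(1.8), np.float64(1.2)] inF [ 0.0024 -0.0031 -0.001 ]
teapot [0.7332 0.006  0.1032] [np.float64(0.8), np.float64(0.5)] inF [0.237  0.0974 0.0186]
```

View pics/s1.png

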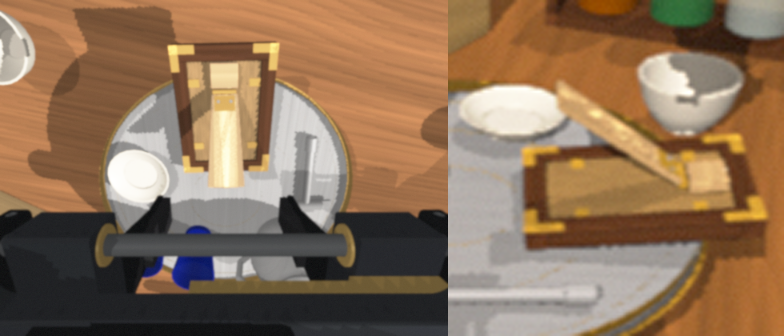

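The strut now stands up at about 0.68 rad and the frame sits flat again. I'll fit the arm's kinematics from the logged states to check that a side grasp can be reached.

```bash
cat > kin.py <<'E'
import numpy as np, itertools
from scipy.spatial.transform import Rotation as Ro
from scipy.optimize import least_squares
D=[([.2443,.5749,.2217],[.1995,.9799,-.0007,-.0001],[-1.192,.333,-.065,1.461,.022,1.35,-.088]),
([.5587,-.1139,.4149],[-.0964,.9953,-.0003,-.0001],[-.404,.2,.65,1.275,-.121,1.706,1.983]),
([.5979,-.1257,.1383],[-.107,.9943,.0003,-.0009],[-.34,.403,.601,1.633,-.242,1.183,2.102]),
([.5931,-.128,.1651],[-.1048,.9871,.0133,.1201],[-.351,.189,.61,1.826,-.262,.955,2.151]),
([.5814,-.1296,.1924],[-.1032,.9616,.0274,.2529],[-.333,-.039,.611,2.04,-.336,.703,2.278]),
([.5878,-.1282,.1829],[-.1048,.9724,.0221,.2073],[-.341,.041,.606,1.964,-.299,.788,2.219]),
([.5376,-.1407,.3152],[-.1043,.9908,.0108,.0856],[-.374,.003,.605,1.66,-.08,1.325,2.024])]
LO=np.array([-2.6,-.5,-1.47,.16,-1.27,.06,-2.6]);HI=np.array([2.6,2.12,1.34,2.42,4.41,2.06,2.6])
def fk(q,v,s):
    a,b,h,L1,e1,L2,e2,L3,e0=v
    z=lambda t:Ro.from_rotvec([0,0,t]); y=lambda t:Ro.from_rotvec([0,t,0])
    R=z(a+s[0]*q[0]); p=np.array([0,0,h])+R.apply([e0,0,0])
    R=R*y(q[1])*z(s[1]*q[2]); p=p+R.apply([e1,0,L1])
    R=R*y(q[3])*z(s[2]*q[4]); p=p+R.apply([e2,0,L2])
    R=R*y(q[5]); R=R*z(s[3]*q[6]+b); p=p+R.apply([0,0,L3])
    return p,R
def fit():
    best=None
    for s in itertools.product([1,-1],repeat=4):
      for a in (0,1.57,2.36,-2.36,3.14,-1.57):
        def f(v):
            o=[]
            for p,q,j in D:
                P,R=fk(j,v,s); o+=[*(P-p)*3,*((R.inv()*Ro.from_quat(q)).as_rotvec())]
            return o
        r=least_squares(f,[a,0,.34,.4,0,.4,0,.3,0])
        if best is None or r.cost<best[0]: best=(r.cost,s,r.x)
    return best
if __name__=="__main__":
    b=fit(); print(b); np.savez("kin.npz",s=b[1],v=b[2])
E
python3 kin.py
python3 - <<'E'
from h import *
from scipy.optimize import least_squares
w=eyes.camera("wrist")
uv=np.array([[170-1,45-2],[278+1,44-2],[184-1,170+1],[268+1,168+1]])/.8
C=np.array([[-.09,-.065,.018],[-.09,.065,.018],[.09,-.065,.018],[.09,.065,.018]])
def T(v):
    R=Ro.from_euler("z",v[2]).as_matrix()@Ro.from_euler("y",v[3]).as_matrix()
    o=np.array([v[0],v[1],0])-R@[.09,0,0]; o[2]=.1+.09*np.sin(v[3]); return R,o
def f(v):
    R,o=T(v); return np.r_[np.concatenate([proj(w,R@c+o)-u for c,u in zip(C,uv)]),(v[3]-.105)*600]
s=least_squares(f,[.61,-.13,.2,.105]); print(np.round(s.x,4),np.round(s.fun,1))
E
```

```text
(np.float64(0.0017309405042623047), (-1, -1, -1, -1), array([-6.63138847e-02,  1.50696167e+00,  2.68091008e-01,  4.32674031e-01,
        8.66705382e-03,  4.92883743e-01, -2.15024498e-03,  3.44461906e-01,
        1.50752455e-04]))
[ 0.6124 -0.1204  0.2296  0.1047] [-1.9  0.   2.1 -1.1  1.1  0.5 -1.3  1.6 -0.2]
```

```bash
cat >> kin.py <<'E'
def fk2(q,v,s): return fk(np.array(q)+np.r_[0,v[9:14],0],v[:9],s)
def fit2():
    out=[]
    for s in itertools.product([1,-1],repeat=4):
      for a in (0,1.57,2.36,-2.36,3.14,-1.57):
        def f(v):
            o=[]
            for p,q,j in D:
                P,R=fk2(j,v,s); o+=[*(P-p)*3,*((R.inv()*Ro.from_quat(q)).as_rotvec())]
            return np.r_[o,v[9:]*1e-3,v[[4,6,8]]*1e-3]
        r=least_squares(f,[a,0,.34,.4,0,.4,0,.3,0]+[0]*5)
        out.append((r.cost,s,r.x))
    return sorted(out,key=lambda t:t[0])
E
python3 - <<'E'
from kin import *
o=fit2()
for b in o[:3]: print(b[0],b[1],np.round(b[2],3))
np.savez("kin.npz",s=o[0][1],v=o[0][2])
for p,q,j in D: 
    P,R=fk2(j,o[0][2],o[0][1]); print(np.round((P-p)*1e3,1),np.round((R.inv()*Ro.from_quat(q)).as_rotvec(),3))
E
```

```text
0.0005273021775266333 (-1, -1, -1, -1) [-0.025  1.499  0.254  0.411  0.022  0.487  0.016  0.318  0.002 -0.007
  0.055 -0.049 -0.012  0.066]
0.0005273021775268087 (-1, -1, -1, -1) [-2.500e-02 -4.784e+00  2.540e-01  4.110e-01  2.200e-02  4.870e-01
  1.600e-02  3.180e-01  2.000e-03 -7.000e-03  5.500e-02 -4.900e-02
 -1.200e-02  6.600e-02]
0.000527302177527329 (-1, -1, -1, -1) [-0.025  1.499  0.254  0.411  0.022  0.487  0.016  0.318  0.002 -0.007
  0.055 -0.049 -0.012  0.066]
[ 0.1  4.8 -1. ] [-0.011  0.007 -0.007]
[-2.7  0.7 -0.4] [ 0.008 -0.002  0.001]
[-1.4 -2.2 -0.6] [0.002 0.002 0.004]
[-1.  -1.6 -0. ] [-0.004  0.003  0.002]
[0.4 2.2 0.1] [-0.008  0.005  0.004]
[-0.4  0.6 -0.1] [-0.007  0.003  0.002]
[0.1 1.1 2. ] [ 0.006 -0.002 -0.006]
```

```bash
cat > plan.py <<'E'
from h import *
import kin
K=np.load("kin.npz"); V,S=K["v"],K["s"]
yaw,sl=.222,.1045
FR=Ro.from_euler("z",yaw).as_matrix()@Ro.from_euler("y",sl).as_matrix()
E0=np.array([.611,-.1205,.1])            # lower front edge
Fo=E0-FR@[.09,0,0]; Fo[2]=.1+.09*np.sin(sl)
yf=FR[:,1]; xh=np.array([np.cos(yaw),np.sin(yaw),0])
def ik(p,R,q0):
    def f(q):
        P,Q=kin.fk2(q,V,S); return np.r_[(P-p)*5,(Q.inv()*Ro.from_matrix(R)).as_rotvec(),(q-q0)*.003]
    s=least_squares(f,np.clip(q0,kin.LO+.02,kin.HI-.02),bounds=(kin.LO,kin.HI)); return s.x,np.linalg.norm(s.fun[:6])
from scipy.optimize import least_squares
def grasp(psi,side,flip,gx=-.077,gy=.035):
    z=np.cos(psi)*FR[:,1]*-side+np.sin(psi)*FR[:,0]; y=FR[:,2]*flip
    R=np.c_[np.cross(y,z),y,z]; return FR@[gx,side*gy,.009]+Fo,R
def tip(p,R,th,back):
    # about lower BACK edge-ish pivot: rotate about front edge until vertical, keep lowest point at floor
    M=Ro.from_rotvec(yf*th).as_matrix(); c=np.array([[.09,0,0],[.09,0,.018]])@FR.T+Fo
    q=[E0+M@(x-E0) for x in c]; dz=.1-min(x[2] for x in q)
    off=np.array([0,0,dz])-xh*back
    return E0+M@(p-E0)+off, M@R
E
cat > scan.py <<'E'
from plan import *
s=r.read_state();q0=np.array(s["joint_positions"]);R0=Ro.from_quat(s["eef_rot"]);p0=s["ee_pos"]
from scipy.spatial.transform import Slerp
for side in(-1,1):
  for flip in (1,-1):
    for d in(0,20,40,60):
      p,R=grasp(np.radians(d),side,flip)
      pre=p-R[:,2]*.08; hi=pre+[0,0,.18]
      q=q0;e=[]
      sl_=Slerp([0,1],Ro.concatenate([R0,Ro.from_matrix(R)]))
      for t in np.linspace(0,1,9)[1:]:
          q,x=ik(p0+(hi-p0)*t,sl_(t).as_matrix(),q);e.append(x)
      for P in(hi*.5+pre*.5,pre,p): q,x=ik(P,R,q);e.append(x)
      qg=q
      for th in np.linspace(0,1.815,8)[1:]:
          P,Q=tip(p,R,th,.04*min(1,th)); q,x=ik(P,Q,q);e.append(x)
      print(side,flip,d,"move",round(max(e[:8]),3),"down",np.round(e[8:11],3),"tip",np.round(e[11:],3),np.round(qg,1),np.round(q,1))
w=eyes.camera("scene")
E
python3 scan.py
python3 - <<'E'
from plan import *
# bowl from first pictures (full-res px): scene rim/base centre ~ (174,152), side crop->
a=eyes.camera("scene");b=eyes.camera("side")
print("bowl base",onz(a,[174,157],0),onz(b,[170+690/1.48-0,90+80/1.48],0), "rim c",tri([(a,[174,140]),(b,[170+690/1.48-400/1.48,90+55/1.48])]))
E
```

```text
-1 1 0 move 0.076 down [0.062 0.061 0.   ] tip [0. 0. 0. 0. 0. 0. 0.] [ 1.4  1.5 -1.3  1.3  0.   1.9  1.7] [ 0.9  1.3 -1.1  0.8 -0.5  2.1 -0.2]
-1 1 20 move 0.0 down [0. 0. 0.] tip [0.    0.    0.    0.    0.    0.    0.057] [ 1.2  1.  -0.5  1.6 -0.7  1.8  2.2] [ 0.9  1.3 -1.3  0.7  0.   2.1 -0.2]
-1 1 40 move 0.0 down [0. 0. 0.] tip [0.    0.    0.    0.    0.    0.    0.078] [ 0.8  0.7  0.1  1.9 -1.1  1.8  2.5] [ 0.8  1.1 -1.   0.7  0.   2.1 -0. ]
-1 1 60 move 0.0 down [0. 0. 0.] tip [0.    0.    0.    0.    0.    0.    0.031] [ 1.1  0.6 -0.1  2.1 -1.3  1.5  2.6] [ 0.5  0.9 -0.6  0.7  0.   2.1  0.2]
-1 -1 0 move 2.012 down [1.948 1.909 1.858] tip [1.846 1.833 1.807 1.564 1.406 1.31  1.287] [-1.2 -0.5  1.3  2.4  1.5  0.1  2.6] [-1.1 -0.5  1.3  1.9 -0.4  1.   2.6]
-1 -1 20 move 1.753 down [1.699 1.658 1.577] tip [1.538 1.513 1.499 1.354 1.219 1.162 1.194] [-1.1 -0.5  1.3  2.4  1.4  0.1  2.6] [-1.2 -0.5  1.3  1.8 -0.1  1.1  2.6]
-1 -1 40 move 1.503 down [1.459 1.424 1.308] tip [1.239 1.2   1.195 1.12  1.015 0.998 1.084] [-1.1 -0.5  1.3  2.4  1.3  0.1  2.6] [-1.4 -0.5  1.3  1.8  0.2  1
[... 933 characters left out ...]
-0.3  1.8  1.6  1.8  2.6]
1 -1 20 move 0.115 down [0.118 0.062 0.069] tip [0.095 0.054 0.    0.    0.    0.    0.169] [-2.   1.6  1.2  2.4 -0.   0.5  1.3] [ 0.3  0.7 -1.   1.7  1.6  1.9  2.6]
1 -1 40 move 0.455 down [0.486 0.41  0.348] tip [0.385 0.259 0.05  0.    0.    0.024 0.236] [-2.   1.8  1.   2.4 -0.   0.4  1.1] [ 0.6  0.9 -1.4  1.6  1.6  2.1  2.6]
1 -1 60 move 0.745 down [0.858 0.936 0.808] tip [0.607 0.346 0.07  0.    0.04  0.282 0.601] [ 1.2 -0.5 -1.5  2.4  0.8  0.5  1.5] [-1.9 -0.5  1.3  1.9  1.1  1.5  2.6]
bowl base [ 0.51825183 -0.49563607  0.        ] [-0.28723811 -0.71004195  0.        ] rim c (array([ 0.51319471, -0.4915766 ,  0.05445771]), [np.float64(1.1), np.float64(1.0)])
```

```bash
cat >> plan.py <<'E'
PSI=np.radians(30)
def rel(p0,R0,poses):
    for p,R in poses:
        print(np.round(np.r_[R0.T@(p-p0)/.2,Ro.from_matrix(R0.T@R).as_rotvec()/(np.pi/2)],3).tolist())
def now():
    s=r.read_state(); return np.array(s["ee_pos"]),Ro.from_quat(s["eef_rot"]).as_matrix(),np.array(s["joint_positions"])
E
python3 - <<'E'
from plan import *
from scipy.spatial.transform import Slerp
p0,R0,q0=now()
p,R=grasp(PSI,-1,1,gx=-.070)
pre=p-R[:,2]*.09; hi=pre+[0,0,.17]
sl_=Slerp([0,1],Ro.from_matrix([R0,R]))
q=q0;e=[]
for t in np.linspace(0,1,9)[1:]:
    q,x=ik(p0+(hi-p0)*t,sl_(t).as_matrix(),q);e.append(x)
for P in(hi*.5+pre*.5,pre,p): q,x=ik(P,R,q);e.append(x)
print("p",p,"pre",pre,"z",R[:,2],"e",max(e),q)
qg=q
for b in(.04,.06,.08):
    q=qg;e=[]
    for th in np.linspace(0,1.815,10)[1:]:
        P,Q=tip(p,R,th,b*min(1,th)); q,x=ik(P,Q,q);e.append(x)
    print(b,np.round(e,3),np.round(q,2),P)
h1=p0*.5+hi*.5; h1[2]=hi[2]
rel(p0,R0,[(h1,sl_(.5).as_matrix())]); R1=sl_(.5).as_matrix()
rel(h1,R1,[(hi,R)]); rel(hi,R,[(pre,R)])
E
```

```text
p [ 0.46440004 -0.18947114  0.12564049] pre [ 0.43790525 -0.27535474  0.13033444] z [ 0.29438656  0.95426224 -0.05215495] e 2.073758044176963e-05 [ 1.03758809  0.81650772 -0.19470613  1.69698394 -0.93352127  1.80067929
  2.36930033]
0.04 [0.    0.    0.    0.    0.    0.    0.    0.    0.069] [ 0.86  1.19 -1.17  0.74  0.01  2.06 -0.13] [ 0.64126589 -0.14954892  0.25344575]
0.06 [0.   0.   0.   0.   0.   0.   0.   0.   0.05] [ 0.9   1.17 -1.18  0.8   0.01  2.06 -0.12] [ 0.62175671 -0.15395254  0.25344575]
0.08 [0.    0.    0.    0.    0.    0.    0.    0.    0.033] [ 0.95  1.16 -1.19  0.86  0.01  2.06 -0.11] [ 0.60224752 -0.15835616  0.25344575]
[0.333, -0.279, 0.009, -0.461, -0.059, 0.194]
[0.222, -0.237, -0.281, -0.461, -0.059, 0.194]
[-0.077, -0.845, 0.044, 0.0, 0.0, 0.0]
```

Call:
play_rows(motion=[[0.067, -0.056, 0.002, -0.092, -0.012, 0.039, 60], [0.133, -0.112, 0.004, -0.184, -0.024, 0.078, 60], [0.2, -0.167, 0.005, -0.277, -0.035, 0.116, 60], [0.266, -0.223, 0.007, -0.369, -0.047, 0.155, 60], [0.333, -0.279, 0.009, -0.461, -0.059, 0.194, 60]])

```text
time: 13.08
ee_pos: [0.4901, -0.2076, 0.3006]
eef_rot: [0.019, 0.922, 0.378, 0.086]
ft_force: [-0.7, 0.1, 0.1]
width: 0.0526
```

Call:
play_rows(motion=[[0.044, -0.047, -0.056, -0.092, -0.012, 0.039, 60], [0.089, -0.095, -0.112, -0.184, -0.024, 0.078, 60], [0.133, -0.142, -0.169, -0.277, -0.035, 0.116, 60], [0.178, -0.19, -0.225, -0.369, -0.047, 0.155, 60], [0.222, -0.237, -0.281, -0.461, -0.059, 0.194, 60]])

```text
time: 13.7
ee_pos: [0.4446, -0.2674, 0.2949]
eef_rot: [0.126, 0.753, 0.642, 0.069]
ft_force: [0.5, 0.3, -2.0]
width: 0.0521
```

```bash
python3 - <<'E'
from plan import *
st(); p0,R0,q0=now(); p,R=grasp(PSI,-1,1,gx=-.070)
pre=p-R[:,2]*.09; hi=pre+[0,0,.17]
rel(p0,R0,[(hi,R),(pre,R),(p,R)])
print(ik(pre,R,q0)[1])
w=eyes.camera("wrist"); save("w2",w["image"])
E
```

```text
t 13.7 p [ 0.4446 -0.2674  0.2949] q [0.1263 0.7533 0.6417 0.0693] f [ 0.5  0.3 -2. ] w 0.0521 j [ 0.973  0.667  0.007  1.455 -1.008  2.046  2.267]
[0.022, 0.018, -0.051, -0.074, -0.011, 0.022]
[-0.027, -0.819, 0.09, -0.074, -0.011, 0.022]
[-0.035, -0.767, 0.537, -0.074, -0.011, 0.022]
1.5938033254454292e-06
```

Call:
play_rows(motion=[[0, 0, 0, 0, 0, 0, 60]])

```text
time: 13.88
ee_pos: [0.4438, -0.2688, 0.2943]
eef_rot: [0.127, 0.754, 0.64, 0.071]
ft_force: [0.9, 0.4, 0.3]
width: 0.0521
```

```bash
python3 - <<'E'
from plan import *
st(); p0,R0,q0=now(); p,R=grasp(PSI,-1,1,gx=-.070)
pre=p-R[:,2]*.09; hi=pre+[0,0,.17]
rel(p0,R0,[(hi,R),(pre,R),(p,R)])
E
```

```text
t 13.875 p [ 0.4438 -0.2688  0.2943] q [0.1271 0.7543 0.6402 0.0707] f [0.9 0.4 0.3] w 0.0521 j [ 0.969  0.666  0.016  1.456 -1.01   2.047  2.271]
[0.021, 0.022, -0.044, -0.076, -0.009, 0.023]
[-0.027, -0.815, 0.1, -0.076, -0.009, 0.023]
[-0.034, -0.761, 0.547, -0.076, -0.009, 0.023]
```

Now the descent to the pre-grasp pose, then a check.

Call:
play_rows(motion=[[0, -0.25, 0, -0.076, -0.009, 0.023, 60], [-0.01, -0.5, 0.05, -0.076, -0.009, 0.023, 60], [-0.027, -0.7, 0.1, -0.076, -0.009, 0.023, 60], [-0.027, -0.815, 0.1, -0.076, -0.009, 0.023, 60], [-0.027, -0.815, 0.1, -0.076, -0.009, 0.023, 60]])

```text
time: 14.5
ee_pos: [0.4396, -0.272, 0.1296]
eef_rot: [0.139, 0.713, 0.684, 0.068]
ft_force: [-0.3, -0.1, 1.2]
width: 0.0521
```

```bash
python3 - <<'E'
from plan import *
st(); p0,R0,q0=now(); p,R=grasp(PSI,-1,1,gx=-.070)
rel(p0,R0,[(p-R[:,2]*.09,R),(p-R[:,2]*.045,R),(p,R)])
w=eyes.camera("wrist"); a=eyes.camera("scene");b=eyes.camera("side")
T=lambda c,l:(tri([(a,l[0]),(b,l[1])]))
save("w3",np.vstack([np.hstack([cv2.resize(w["image"],(400,300)),cv2.resize(b["image"][80:230,280:480],(400,300))])]))
for n in("frame_top","strut_foot","frame_bottom"): print(n,[ (np.round(l[0]["xy"]),round(l[0]["p"],2)) for l in [eyes.landmark_of(c,n) for c in(w,a,b)] if l])
print("pred top in wrist",proj(w,FR@[-.09,0,.009]+Fo),"corner",proj(w,FR@[-.09,-.065,.018]+Fo),proj(w,FR@[-.09,-.065,0]+Fo))
E
```

```text
t 14.5 p [ 0.4396 -0.272   0.1296] q [0.1389 0.7133 0.6836 0.068 ] f [-0.3 -0.1  1.2] w 0.0521 j [ 1.004  0.963 -0.01   1.448 -0.966  1.968  2.461]
[0.004, 0.003, -0.019, -0.003, -0.005, -0.001]
[0.002, 0.004, 0.206, -0.003, -0.005, -0.001]
[0.0, 0.005, 0.431, -0.003, -0.005, -0.001]
frame_top [(array([276., 172.]), 0.95), (array([280., 143.]), 0.59), (array([387., 166.]), 0.78)]
strut_foot [(array([355., 264.]), 0.6), (array([242., 143.]), 0.68), (array([322., 135.]), 0.95)]
frame_bottom [(array([236., 182.]), 0.65), (array([308., 166.]), 0.61)]
pred top in wrist [282.98128374 169.19208816] corner [295.53317011 227.46830668] [270.7144199  227.47442943]
```

View pics/w3.png

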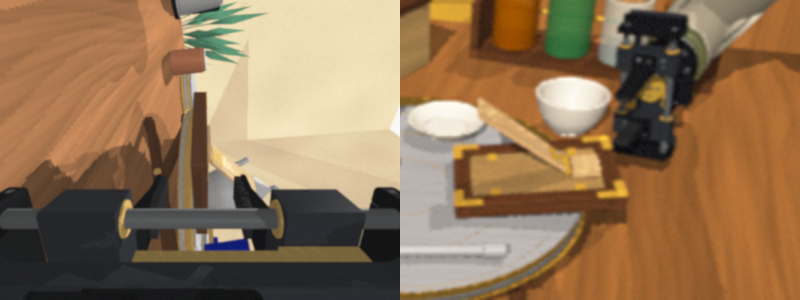

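The frame's edge (columns about 193–207) lies centred between the open fingers, with the lip clear. Next: advance and grip.

Call:
play_rows(motion=[[0, 0.004, 0.15, 0, 0, 0, 60], [0, 0.004, 0.3, 0, 0, 0, 60], [0, 0.005, 0.42, 0, 0, 0, 60], [0, 0.005, 0.43, 0, 0, 0, 60], [0, 0.005, 0.43, 0, 0, 0, 60]])

```text
time: 15.72
ee_pos: [0.4636, -0.1923, 0.1272]
eef_rot: [0.14, 0.712, 0.684, 0.071]
ft_force: [-0.5, 0.7, -0.6]
width: 0.0522
```

Call:
play_rows(motion=[[0, 0, 0, 0, 0, 0, 10], [0, 0, 0, 0, 0, 0, 10], [0, 0, 0, 0, 0, 0, 10], [0, 0, 0, 0, 0, 0, 10]], squeeze=50)

```text
time: 16.23
ee_pos: [0.4637, -0.1918, 0.127]
eef_rot: [0.14, 0.712, 0.684, 0.07]
ft_force: [-1.4, -1.1, -1.5]
width: 0.0204
```

```bash
python3 - <<'E'
from plan import *
st(); p,R,q=now()
look(["frame_bottom","frame_top","strut_foot"])
def seq(p,R,q,th0,th1,n,back,lift):
    out=[]
    for k in range(1,n+1):
        th=th0+(th1-th0)*k/n; P,Q=tip(p,R,th,back(th)); P=P+[0,0,lift(th)]; q,x=ik(P,Q,q); out.append((P,Q)); print(round(th,2),round(x,3),np.round(q,2))
    return out,q
o,q=seq(p,R,q,0,1.75,10,lambda t:.08*min(1,t/1.2),lambda t:.004*min(1,t/.3))
rel(p,R,o[:5]); rel(*o[4],o[5:])
E
```

```text
t 16.225 p [ 0.4637 -0.1918  0.127 ] q [0.14   0.7121 0.6844 0.0704] f [-1.4 -1.1 -1.5] w 0.0204 j [ 0.945  0.889 -0.059  1.617 -1.007  1.841  2.495]
frame_bottom [238.  185.4]
frame_top [ 0.4442 -0.1646  0.1307] [np.float64(2.1), np.float64(2.1)] inF [-0.0828 -0.008   0.0128]
strut_foot [ 0.59   -0.1289  0.1995] [np.float64(0.3), np.float64(0.2)] inF [ 0.0593 -0.004   0.0969]
0.17 0.0 [ 0.9   0.7  -0.02  1.71 -0.97  1.86  2.21]
0.35 0.0 [ 0.86  0.62  0.01  1.71 -0.94  1.86  2.  ]
0.53 0.0 [ 0.81  0.57  0.03  1.68 -0.91  1.86  1.8 ]
0.7 0.0 [ 0.76  0.54  0.05  1.62 -0.87  1.88  1.59]
0.88 0.0 [ 0.71  0.53  0.06  1.55 -0.84  1.91  1.38]
1.05 0.0 [ 0.66  0.55  0.07  1.46 -0.8   1.95  1.18]
1.23 0.0 [ 0.61  0.59  0.08  1.36 -0.78  1.99  0.99]
1.4 0.0 [ 0.55  0.67  0.08  1.22 -0.77  2.05  0.78]
1.57 0.0 [ 0.7   0.78 -0.27  1.06 -0.6   2.06  0.47]
1.75 0.008 [ 0.97  1.14 -1.2   0.88  0.    2.06 -0.06]
[0.033, 0.145, -0.019, 0.055, 0.0, 0.097]
[0.045, 0.281, -0.026, 0.111, 0.0, 0.193]
[0.037, 0.399, -0.021, 0.166, 0.0, 0.29]
[0.01, 0.503, -0.006, 0.222, 0.0, 0.386]
[-0.031, 0.59, 0.017, 0.277, 0.0, 0.483]
[0.01, 0.091, -0.006, 0.055, 0.0, 0.097]
[-0.005, 0.184, 0.003, 0.111, 0.0, 0.193]
[-0.064, 0.308, 0.036, 0.166, 0.0, 0.29]
[-0.133, 0.423, 0.076, 0.222, 0.0, 0.386]
[-0.214, 0.525, 0.123, 0.277, 0.0, 0.483]
```

Call:
play_rows(motion=[[0, 0, 0, 0, 0, 0, 10], [0.016, 0.072, -0.01, 0.027, 0, 0.048, 10], [0.033, 0.145, -0.019, 0.055, 0, 0.097, 10], [0.039, 0.213, -0.023, 0.083, 0, 0.145, 10], [0.045, 0.281, -0.026, 0.111, 0, 0.193, 10]])

```text
time: 17.25
ee_pos: [0.4594, -0.1925, 0.1844]
eef_rot: [0.252, 0.74, 0.622, -0.047]
ft_force: [-0.8, -0.5, -4.4]
width: 0.0173
```

```bash
cat >> plan.py <<'E'
G=(np.array([.4637,-.1918,.127]),Ro.from_quat([.14,.7121,.6844,.0704]).as_matrix())
def pred(th,back,lift):
    M=Ro.from_rotvec(yf*th).as_matrix()
    for n,c in dict(frame_bottom=[.09,0,.018],frame_top=[-.09,0,.009],strut_foot=[.0583,0,.0991]).items():
        print("  pred",n,np.round(tip(FR@c+Fo,np.eye(3),th,back)[0]+[0,0,lift],4))
E
python3 - <<'E'
from plan import *
st(); cs=look(["frame_bottom","frame_top","strut_foot"]); pred(.35,.08*.35/1.2,.004)
save("t1",np.hstack([cv2.resize(c["image"][x:x+150,y:y+150],(390,390)) for c,x,y in((cs[0],80,170),(cs[1],70,260))]))
E
```

```text
t 17.25 p [ 0.4594 -0.1925  0.1844] q [ 0.2523  0.7396  0.6222 -0.047 ] f [-0.8 -0.5 -4.4] w 0.0173 j [ 0.863  0.699  0.024  1.637 -0.966  1.843  2.095]
frame_bottom [ 0.5964 -0.1263  0.1228] [np.float64(0.3), np.float64(0.3)] inF [ 0.074  -0.0029  0.0212]
frame_top [ 0.4411 -0.1562  0.1997] [np.float64(0.5), np.float64(0.5)] inF [-0.0912  0.0008  0.0813]
strut_foot [ 0.6035 -0.1153  0.2119] [np.float64(0.6), np.float64(0.6)] inF [0.074  0.0064 0.1108]
  pred frame_bottom [ 0.5959 -0.1239  0.1202]
  pred frame_top [ 0.4343 -0.1604  0.1911]
  pred strut_foot [ 0.6029 -0.1223  0.207 ]
```

View pics/t1.png

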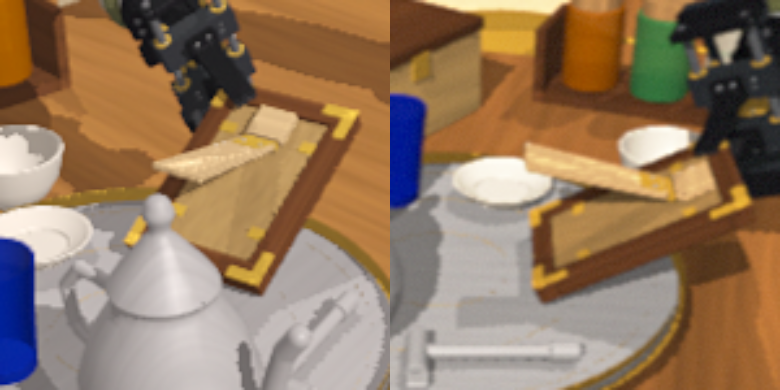

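The frame is rising cleanly in the grip and matches the prediction, with the strut still out. Continue tipping.

```bash
python3 - <<'E'
from plan import *
B=lambda t:.08*min(1,t/1.2)
c=lambda th:(lambda a:(a[0]+[0,0,.004],a[1]))(tip(*G,th,B(th)))
ths=[.35,.48,.6,.73,.85,.97]; rel(*c(ths[0]),[c(t) for t in ths[1:]])
ths=[.97,1.07,1.17,1.27,1.37,1.45];print(); rel(*c(ths[0]),[c(t) for t in ths[1:]])
ths=[1.45,1.52,1.59,1.66,1.71,1.76];print(); rel(*c(ths[0]),[c(t) for t in ths[1:]])
E
```

```text
[0.022, 0.085, -0.013, 0.041, 0.0, 0.072]
[0.032, 0.161, -0.019, 0.079, 0.0, 0.138]
[0.033, 0.24, -0.019, 0.12, 0.0, 0.21]
[0.023, 0.307, -0.014, 0.158, 0.0, 0.276]
[0.005, 0.368, -0.003, 0.197, 0.0, 0.342]

[0.006, 0.051, -0.003, 0.032, 0.0, 0.055]
[0.005, 0.101, -0.003, 0.063, 0.0, 0.11]
[-0.013, 0.169, 0.007, 0.095, 0.0, 0.166]
[-0.041, 0.243, 0.023, 0.127, 0.0, 0.221]
[-0.068, 0.299, 0.039, 0.152, 0.0, 0.265]

[-0.001, 0.056, 0.0, 0.022, 0.0, 0.039]
[-0.003, 0.112, 0.002, 0.044, 0.0, 0.077]
[-0.009, 0.167, 0.005, 0.067, 0.0, 0.116]
[-0.016, 0.206, 0.009, 0.082, 0.0, 0.144]
[-0.024, 0.244, 0.014, 0.098, 0.0, 0.171]
```

Call:
play_rows(motion=[[0.022, 0.085, -0.013, 0.041, 0, 0.072, 10], [0.032, 0.161, -0.019, 0.079, 0, 0.138, 10], [0.033, 0.24, -0.019, 0.12, 0, 0.21, 10], [0.023, 0.307, -0.014, 0.158, 0, 0.276, 10], [0.005, 0.368, -0.003, 0.197, 0, 0.342, 10]])

```text
time: 18.27
ee_pos: [0.49, -0.1857, 0.2507]
eef_rot: [0.429, 0.732, 0.468, -0.248]
ft_force: [-0.1, 0.1, -4.1]
width: 0.0179
```

Call:
play_rows(motion=[[0.006, 0.051, -0.003, 0.032, 0, 0.055, 10], [0.005, 0.101, -0.003, 0.063, 0, 0.11, 10], [-0.013, 0.169, 0.007, 0.095, 0, 0.166, 10], [-0.041, 0.243, 0.023, 0.127, 0, 0.221, 10], [-0.068, 0.299, 0.039, 0.152, 0, 0.265, 10]])

```text
time: 18.9
ee_pos: [0.5491, -0.1717, 0.2647]
eef_rot: [0.537, 0.678, 0.317, -0.388]
ft_force: [0.0, -0.5, -4.2]
width: 0.0179
```

```bash
python3 - <<'E'
from plan import *
st(); cs=look(["frame_bottom","frame_top","strut_foot"]); pred(1.45,.08,.004)
p,Rc,q=now(); P,Q=tip(*G,1.45,.08); print("lag",P+[0,0,.004]-p,Ro.from_matrix(Rc.T@Q).as_rotvec())
B=.08
for th in(1.52,1.6,1.68,1.74,1.8):
    P,Q=tip(*G,th,B); q,x=ik(P+[0,0,.004],Q,q); print(th,round(x,3),np.round(q,2))
save("t2",np.hstack([cv2.resize(c["image"][x:x+170,y:y+170],(390,390)) for c,x,y in((cs[0],70,160),(cs[1],50,240))]))
E
```

```text
t 18.9 p [ 0.5491 -0.1717  0.2647] q [ 0.5372  0.6784  0.3168 -0.3883] f [ 0.  -0.5 -4.2] w 0.0179 j [ 0.565  0.748  0.049  1.131 -0.756  2.048  0.774]
frame_bottom [253.3 176.7]
frame_top [ 0.5449 -0.1404  0.2832] [np.float64(2.8), np.float64(2.7)] inF [ 0.0043 -0.0057  0.1752]
strut_foot [ 0.6281 -0.1219  0.1338] [np.float64(0.2), np.float64(0.2)] inF [ 0.1046 -0.0053  0.0355]
  pred frame_bottom [ 0.5505 -0.1342  0.1043]
  pred frame_top [ 0.5389 -0.1368  0.2841]
  pred strut_foot [ 0.6291 -0.1164  0.1373]
lag [5.44390440e-04 3.39884752e-04 2.09256932e-05] [0.00148662 0.00147836 0.00044879]
1.52 0.0 [ 0.64  0.74 -0.13  1.11 -0.67  2.06  0.58]
1.6 0.0 [ 0.73  0.81 -0.34  1.03 -0.56  2.06  0.42]
1.68 0.0 [ 0.84  0.92 -0.65  0.95 -0.38  2.06  0.22]
1.74 0.003 [ 0.98  1.14 -1.19  0.88  0.    2.06 -0.05]
1.8 0.035 [ 0.96  1.15 -1.2   0.86  0.01  2.06 -0.11]
```

View pics/t2.png

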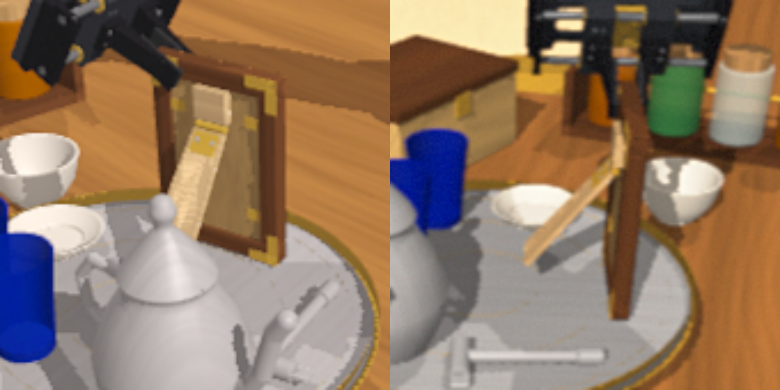

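```bash
python3 - <<'E'
from plan import *
p0,R0,q0=now()
c=E0-xh*.08
for dy in(0,.2,.4,-.2,-.4):
  for b in(.08,.1):
    q=q0; e=[];J=[]
    for t in np.linspace(.1,1,8):
        th=1.45+(1.815-1.45)*t; P,Q=tip(*G,th,.08+(b-.08)*t); Z=Ro.from_rotvec([0,0,dy*t]).as_matrix()
        P=c+Z@(P+[0,0,.004]-c); q2,x=ik(P,Z@Q,q); J.append(abs(q2-q).max());q=q2; e.append(x)
    print(dy,b,np.round(e[-3:],3),round(max(J),2),np.round(q,2),np.round(P,3))
E
```

```text
0 0.08 [0.    0.018 0.043] 0.31 [ 0.95  1.16 -1.2   0.85  0.01  2.06 -0.12] [ 0.604 -0.16   0.258]
0 0.1 [0.    0.005 0.028] 0.41 [ 1.    1.14 -1.21  0.91  0.01  2.06 -0.11] [ 0.585 -0.164  0.258]
0.2 0.08 [0.093 0.132 0.171] 0.55 [ 0.9   1.1  -1.13  0.88  0.01  2.06  0.01] [ 0.607 -0.145  0.258]
0.2 0.1 [0.085 0.124 0.162] 0.58 [ 0.94  1.08 -1.14  0.93  0.01  2.06  0.03] [ 0.589 -0.154  0.258]
0.4 0.08 [0.186 0.237 0.286] 0.63 [ 0.83  1.03 -1.03  0.92  0.01  2.06  0.18] [ 0.607 -0.131  0.258]
0.4 0.1 [0.182 0.233 0.281] 0.64 [ 0.87  1.   -1.02  0.96  0.01  2.06  0.21] [ 0.591 -0.142  0.258]
-0.2 0.08 [0. 0. 0.] 0.12 [ 0.65  0.84 -0.18  0.98 -0.71  2.06  0.16] [ 0.598 -0.174  0.258]
-0.2 0.1 [0. 0. 0.] 0.12 [ 0.64  0.79 -0.12  1.06 -0.73  2.06  0.21] [ 0.579 -0.174  0.258]
-0.4 0.08 [0. 0. 0.] 0.12 [ 0.55  0.73  0.12  1.17 -0.92  1.98  0.19] [ 0.59  -0.186  0.258]
-0.4 0.1 [0. 0. 0.] 0.12 [ 0.55  0.69  0.13  1.25 -0.9   1.98  0.22] [ 0.57  -0.183  0.258]
```

Yawing the frame 0.3 rad clockwise as it leans keeps every joint in range, so I'll finish the lean that way.

```bash
cat >> plan.py <<'E'
cz=E0-xh*.08
def fin(t,lift=.004):
    P,Q=tip(*G,1.45+.365*t,.08); Z=Ro.from_rotvec([0,0,-.3*t]).as_matrix()
    return cz+Z@(P+[0,0,lift]-cz), Z@Q
E
python3 - <<'E'
from plan import *
rel(*fin(0),[fin(t) for t in(.125,.25,.375,.5)]);rel(*fin(.5),[fin(t) for t in(.625,.75,.875,1)])
E
```

```text
[-0.002, 0.03, -0.002, -0.006, 0.0, 0.037]
[-0.005, 0.059, -0.006, -0.012, 0.002, 0.074]
[-0.01, 0.088, -0.012, -0.019, 0.004, 0.111]
[-0.019, 0.116, -0.019, -0.025, 0.007, 0.148]
[-0.004, 0.029, -0.007, -0.006, 0.005, 0.037]
[-0.011, 0.058, -0.015, -0.012, 0.01, 0.074]
[-0.021, 0.085, -0.024, -0.017, 0.017, 0.11]
[-0.034, 0.112, -0.034, -0.022, 0.025, 0.147]
```

Call:
play_rows(motion=[[-0.002, 0.03, -0.002, -0.006, 0, 0.037, 10], [-0.005, 0.059, -0.006, -0.012, 0.002, 0.074, 10], [-0.01, 0.088, -0.012, -0.019, 0.004, 0.111, 10], [-0.019, 0.116, -0.019, -0.025, 0.007, 0.148, 10]])

```text
time: 19.8
ee_pos: [0.5722, -0.1726, 0.2647]
eef_rot: [0.619, 0.603, 0.287, -0.414]
ft_force: [0.2, -0.5, -3.9]
width: 0.0176
```

Call:
play_rows(motion=[[-0.004, 0.029, -0.007, -0.006, 0.005, 0.037, 10], [-0.011, 0.058, -0.015, -0.012, 0.01, 0.074, 10], [-0.021, 0.085, -0.024, -0.017, 0.017, 0.11, 10], [-0.034, 0.112, -0.034, -0.022, 0.025, 0.147, 10], [-0.034, 0.112, -0.034, -0.022, 0.025, 0.147, 10]])

```text
time: 20.42
ee_pos: [0.5943, -0.1805, 0.2579]
eef_rot: [0.685, 0.515, 0.26, -0.445]
ft_force: [-0.8, 0.7, -4.5]
width: 0.0176
```

```bash
python3 - <<'E'
from plan import *
st(); cs=look(["frame_bottom","frame_top","strut_foot"])
p,Rc,q=now(); P,Q=fin(1); print("lag",P-p,Ro.from_matrix(Rc.T@Q).as_rotvec())
M=Ro.from_rotvec([0,0,-.3]).as_matrix()
for n,c in dict(frame_bottom=[.09,0,.018],frame_top=[-.09,0,.009],strut_foot=[.0583,0,.0991]).items():
    print(n,cz+M@(tip(FR@c+Fo,np.eye(3),1.815,.08)[0]+[0,0,.004]-cz))
rel(p,Rc,[(p-[0,0,.001],Rc)])
E
```

```text
t 20.425 p [ 0.5943 -0.1805  0.2579] q [ 0.6849  0.5148  0.2597 -0.4454] f [-0.8  0.7 -4.5] w 0.0176 j [ 0.539  0.821  0.121  1.051 -0.887  2.036  0.29 ]
frame_bottom [ 0.5523 -0.1454  0.1069] [np.float64(2.7), np.float64(2.6)] inF [ 0.0288 -0.0122  0.0005]
frame_top [ 0.6047 -0.1465  0.2775] [np.float64(2.2), np.float64(2.0)] inF [ 0.0617 -0.0244  0.1755]
strut_foot [300.1 168.4]
lag [-1.99200288e-05 -2.34663356e-04 -1.69578716e-04] [0.00048098 0.00116886 0.0009594 ]
frame_bottom [ 0.54982854 -0.13943264  0.104     ]
frame_top [ 0.60271127 -0.14356588  0.27624208]
strut_foot [ 0.63661423 -0.14621569  0.10608195]
[-0.004, 0.002, 0.002, 0.0, 0.0, 0.0]
```

Call:
play_rows(motion=[[-0.004, 0.002, 0.002, 0, 0, 0, 10], [-0.008, 0.004, 0.004, 0, 0, 0, 10], [-0.008, 0.004, 0.004, 0, 0, 0, 10]])

```text
time: 21.2
ee_pos: [0.5948, -0.1801, 0.2562]
eef_rot: [0.685, 0.515, 0.26, -0.445]
ft_force: [0.0, 0.8, -2.5]
width: 0.0176
```

Call:
play_rows(motion=[[-0.004, 0.002, 0.002, 0, 0, 0, 10], [-0.008, 0.004, 0.004, 0, 0, 0, 10], [-0.008, 0.004, 0.004, 0, 0, 0, 10]])

```text
time: 21.58
ee_pos: [0.595, -0.1802, 0.2548]
eef_rot: [0.685, 0.515, 0.26, -0.445]
ft_force: [0.5, -0.9, 0.7]
width: 0.0172
```

Call:
play_rows(motion=[[-0.004, 0.002, 0.002, 0, 0, 0, 10], [-0.004, 0.002, 0.002, 0, 0, 0, 10]])

```text
time: 21.82
ee_pos: [0.5952, -0.1801, 0.2547]
eef_rot: [0.684, 0.516, 0.26, -0.445]
ft_force: [0.4, -0.4, 5.2]
width: 0.0178
```

Call:
play_rows(motion=[[0.003, -0.0015, -0.0015, 0, 0, 0, 10], [0.003, -0.0015, -0.0015, 0, 0, 0, 10]])

```text
time: 22.08
ee_pos: [0.5951, -0.1801, 0.2547]
eef_rot: [0.685, 0.515, 0.26, -0.445]
ft_force: [0.9, -0.5, 4.1]
width: 0.0175
```

```bash
python3 - <<'E'
from plan import *
st(); cs=look(["frame_bottom","frame_top","strut_foot"])
save("t3",np.hstack([cv2.resize(c["image"][x:x+130,y:y+130],(390,390),interpolation=cv2.INTER_CUBIC) for c,x,y in((cs[0],90,180),(cs[1],80,260))]))
E
```

```text
t 22.075 p [ 0.5951 -0.1801  0.2547] q [ 0.6846  0.5153  0.26   -0.4453] f [ 0.9 -0.5  4.1] w 0.0175 j [ 0.539  0.825  0.119  1.051 -0.885  2.032  0.294]
frame_bottom [ 0.5529 -0.1405  0.1017] [np.float64(2.3), np.float64(2.2)] inF [ 0.0309 -0.0075 -0.0045]
frame_top [ 0.6064 -0.1479  0.2708] [np.float64(1.1), np.float64(1.1)] inF [ 0.0638 -0.026   0.169 ]
strut_foot [299.2 164.7]
```

View pics/t3.png

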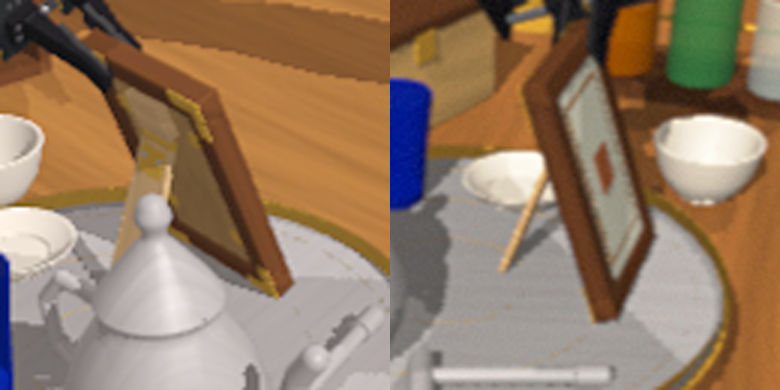

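It is standing on its lower edge and the strut foot, leaning about 20°. Now a gentle release.

Call:
play_rows(motion=[[0, 0, 0, 0, 0, 0, 27], [0, 0, 0, 0, 0, 0, 27], [0, 0, 0, 0, 0, 0, 27]])

```text
time: 22.85
ee_pos: [0.5949, -0.1802, 0.2538]
eef_rot: [0.685, 0.515, 0.259, -0.446]
ft_force: [0.2, 0.5, 0.3]
width: 0.0238
```

```bash
python3 - <<'E'
from plan import *
st(); cs=look(["frame_bottom","frame_top","strut_foot","strut_hinge"])
E
```

```text
t 22.85 p [ 0.5949 -0.1802  0.2538] q [ 0.6848  0.5149  0.2595 -0.4456] f [0.2 0.5 0.3] w 0.0238 j [ 0.539  0.825  0.119  1.052 -0.884  2.031  0.294]
frame_bottom [ 0.5505 -0.1435  0.1037] [np.float64(0.7), np.float64(0.6)] inF [ 0.0278 -0.0099 -0.0028]
frame_top [ 0.6062 -0.144   0.2736] [np.float64(0.5), np.float64(0.5)] inF [ 0.0641 -0.0222  0.1719]
strut_foot [302.4 167.4]
strut_hinge [235.7 137.4]
```

Call:
play_rows(motion=[[0, 0, 0, 0, 0, 0, 50], [0, 0, 0, 0, 0, 0, 50], [0, 0, -0.1, 0, 0, 0, 50], [0, 0, -0.25, 0, 0, 0, 50], [0, 0, -0.45, 0, 0, 0, 50]])

```text
time: 23.98
ee_pos: [0.5994, -0.2218, 0.2704]
eef_rot: [0.679, 0.52, 0.241, -0.459]
ft_force: [-0.5, 2.0, -2.6]
width: 0.0431
```

Call:
play_rows(motion=[[0, 0, -0.2, 0, 0, 0, 50], [0, 0, -0.4, 0, 0, 0, 50], [0, 0, -0.4, 0, 0, 0, 50], [0, 0, -0.4, 0, 0, 0, 50]])

```text
time: 24.48
ee_pos: [0.5968, -0.3643, 0.3069]
eef_rot: [0.758, 0.451, 0.289, -0.371]
ft_force: [2.9, 1.1, 0.6]
width: 0.0431
```

```bash
python3 - <<'E'
from plan import *
st(); cs=look(["frame_bottom","frame_top","strut_foot","strut_hinge","frame","teapot","glass_far","glass_near","saucer","sugar_hammer"],("scene","side","wrist"))
save("z1",np.hstack([cv2.resize(c["image"][x:x+150,y:y+150],(390,390),interpolation=cv2.INTER_CUBIC) for c,x,y in((cs[0],90,180),(cs[1],80,260))]))
E
```

```text
t 24.475 p [ 0.5968 -0.3643  0.3069] q [ 0.7584  0.4513  0.289  -0.3709] f [2.9 1.1 0.6] w 0.0431 j [ 1.14   1.214 -1.433  0.567  0.244  2.057 -0.324]
frame_bottom [ 0.5473 -0.1425  0.1033] [np.float64(1.7), np.float64(1.3), np.float64(1.1)] inF [ 0.025  -0.0083 -0.0035]
frame_top [ 0.6058 -0.1453  0.2727] [np.float64(1.5), np.float64(2.0), np.float64(3.6)] inF [ 0.0636 -0.0234  0.1709]
strut_foot [ 0.6352 -0.1456  0.1017] [np.float64(0.1), np.float64(0.1)] inF [ 0.1099 -0.0299  0.0038]
strut_hinge [ 0.5966 -0.1463  0.2168] [np.float64(0.8), np.float64(1.3)] inF [ 0.0602 -0.0225  0.1143]
frame [ 0.5679 -0.1463  0.1941] [np.float64(0.3), np.float64(1.6), np.float64(2.3)] inF [ 0.0347 -0.0163  0.0889]
teapot [0.7326 0.0097 0.1006] [np.float64(1.6), np.float64(2.2), np.float64(1.6)] inF [0.2374 0.1012 0.016 ]
glass_far [ 0.7686 -0.1382  0.101 ] [np.float64(1.9), np.float64(2.7), np.float64(2.7)] inF [ 0.2412 -0.0511  0.0168]
glass_near [ 0.7516 -0.18    0.0954] [np.float64(9.6), np.float64(7.8)] inF [ 0.2164 -0.0882  0.0086]
saucer [ 0.6513 -0.2524  0.099 ] [np.float64(2.7), np.float64(2.5), np.float64(1.1)] inF [ 0.1032 -0.1378  0.0003]
sugar_hammer [0.5977 0.0143 0.1006] [np.float64(0.1), np.float64(0.2)] inF [0.1073 0.1342 0.0025]
```

View pics/z1.png

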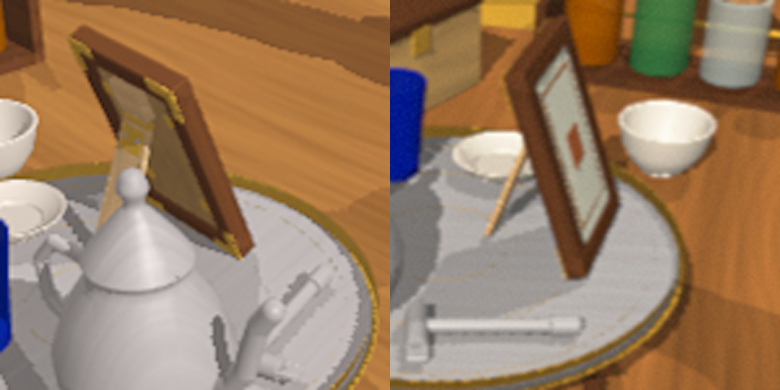

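Call:
play_rows(motion=[[0, 0, 0, 0, 0, 0, 50], [0, 0, 0, 0, 0, 0, 50], [0, 0, 0, 0, 0, 0, 50]])

```text
time: 26.5
ee_pos: [0.5955, -0.3658, 0.3055]
eef_rot: [0.759, 0.451, 0.288, -0.371]
ft_force: [0.7, 0.4, -0.4]
width: 0.0432
```

```bash
python3 - <<'E'
from plan import *
s=st(); print(np.round(s["joint_vel"],3)); look(["frame_bottom","frame_top","strut_foot"],("scene","side","wrist")); print(job.close_job())
E
```

```text
t 26.5 p [ 0.5955 -0.3658  0.3055] q [ 0.7588  0.4506  0.2885 -0.3714] f [ 0.7  0.4 -0.4] w 0.0432 j [ 1.141  1.213 -1.423  0.568  0.237  2.058 -0.321]
[-0.002 -0.     0.     0.001 -0.    -0.     0.001]
frame_bottom [ 0.5481 -0.1455  0.0995] [np.float64(1.0), np.float64(1.3), np.float64(1.2)] inF [ 0.0255 -0.0114 -0.0072]
frame_top [ 0.6014 -0.1471  0.2753] [np.float64(2.9), np.float64(2.7), np.float64(2.3)] inF [ 0.0586 -0.0243  0.173 ]
strut_foot [ 0.6323 -0.1521  0.1008] [np.float64(0.6), np.float64(1.0)] inF [ 0.1058 -0.0357  0.0025]
the job is handed in; nothing more can be done
None
```

The frame is standing on the tray on its lower edge and its strut foot, and the job was handed in at about 26.5 s of the 64 s allowed.

- **Strut:** I swung it out by its foot to the stop. The pull briefly lifted the frame's lower edge 1–2 cm; I lowered it again before letting go.
- **Tipping:** I gripped the overhanging top corner and tipped the frame up. I set it about 8 cm nearer the robot than before, turned about 17° clockwise as it leaned back, so the strut foot stayed clear of the teapot handle and the arm stayed in range. Then I released it and backed away.
- **Last checks:** The lower edge and the strut foot both measured at tray-floor height (z about 0.100 m), 85–88 mm apart; 87 mm is expected with the strut at its stop. The lean is about 20°. The arm was still, about 0.2 m clear, with no contact force.
- **Tea things:** The teapot, far glass, saucer and sugar hammer measured within about 7 mm of where they started, roughly the accuracy of the measurements.
- **Not confirmed:** The near glass was partly hidden at the end, so its measurement was poor; nothing went near it. The networks never found the drawer knob, so the drawer was not checked, but no unexpected contact force showed during the job.

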